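# Move a battery pack from its charger to the label printer, through both push-push catches

### The job

Take the charged battery pack out of the charger and lock it in the label printer's battery bay. Both bays have a push-push catch: press the pack fully down on its top and let go, and it pops up to be lifted out; in the printer, set it upright in the bay and press it down the same way once, so that it stays down locked when let go. Press and insert gently, never with more than 30 N on the pack or the housings, leave the charger's bay empty with its catch popped up, and leave the other things where they stand.

Things in the scene. Friction and masses are not known exactly. Their poses are not given: they have to be found in the camera images.
- pack_center (a point): Battery pack, upright black plastic block 56 x 40 x 70 mm (its x, y, z), about 0.24 kg, grey panel on top. Point: its centre, 35 mm below its top. At the start it is locked down in the charger, its top 10 to 13 mm above the charger's top. Popped up it stands 28 mm above, to be gripped across its 40 mm width (along y). Fits either way round (half turn).
- charger_mouth (a point): Centre of the mouth of the charger's bay, level with its top, 105 mm above the table. z up, x and y along the bay: a vertical well 58.4 x 42.4 mm (x, y) with a 4 mm chamfer, so 1.2 mm play each side of the pack; a sprung carriage is its floor.
- charger: Charger: grey block 124 x 108 x 105 mm with a raised rim plate round its bay, fixed to the table. Origin on the table under the bay's centre, axes as the bay's.
- charger_carriage (a joint): Sprung floor of the charger's bay, pressed down through the pack; locked at the start. Value in m: 0 = up, grows downwards; locked 0.0145 to 0.0185 (varies), firm end stop 8 to 9 mm below that. The catch changes over only if pressed at least 6.5 mm below its locked height, whichever way, and let go; short of that (under 5 mm) it keeps its state.
- printer_mouth (a point): Centre of the mouth of the printer's battery bay, level with its top, 125 mm above the table; the bay has the same size, chamfer and axes as the charger's, and is empty at the start. The pack set on its raised carriage stands 28 mm above the top; locked 9.5 to 13.5 mm; at the end stop 0.5 to 5 mm.
- printer: Label printer: white block 197 x 165 x 125 mm, larger than the charger, grey rim plate round its bay, fixed to the table. Origin on the table under the bay's centre; the housing reaches 62 mm to -x and 135 mm to +x of it. A paper label stands up 18 mm from its top 70 mm to +x of the bay's centre.
- printer_carriage (a joint): Sprung floor of the printer's bay; up at the start, 42 mm below the mouth. Same catch and values as the charger's. Pressing the pack down takes 4 to 9 N all the way, a little more if fast or off centre; the end stop is felt as a steep rise above that (13 N is surely at the stop). It carries the pack but does not grip it.
- mug: Bystander: white mug, 80 mm across and 95 mm tall, beyond the two machines; origin at the centre of its underside.
- tape: Bystander: cardboard roll core, 90 mm across and 48 mm tall, beyond the two machines; origin at the centre of its underside.
- punch: Bystander: black and steel paper punch, 110 x 50 x 70 mm, beyond the two machines; origin at the centre of its underside.
There are look-alikes about, which are no part of the job. Leave any pink look-alike of the part that bears pack_center alone.

How it is judged:
By the outcome, as a careful person would: the job done as asked, in the order asked, and still so for the second after the job is handed in, with the robot touching nothing.
It also fails if it takes over 72 s, if anything falls off the work surface, if the arm or the gripper's body presses on something with over 40 N, if the wrist force passes 120 N, or if a joint passes its speed limit or range.

### The arm

A 7-joint arm with a two-finger parallel gripper is mounted at the origin on the work surface. World frame = base frame: x ahead of the robot, y to its left, z up, the work surface at z = 0. Lengths are in m, angles in rad, forces in N, time in s.
With the tool pointing down it reaches from about 0.4 to 0.875 m from the base axis. Payload 19.3 kg.
Tool frame: the origin (TCP) lies on the centre line of the jaws, within the pads' length; the fingertips stand 25 mm ahead of it and the grasp point (between the pads) lies 6 mm ahead of it (tips_ahead is the distance from the TCP to the fingertips, in m); z points along the fingers, y is the direction in which the jaws open and shut (so a half turn about z gives the same grasp; the last joint's range is limited). The gripper opens to 85 mm and grips with 20 to 120 N. Pads are 22 mm wide; open, the fingers measure 114 mm over their backs; the gripper's body (76 mm by 85 mm) begins 54 mm behind the grasp point. The pads swing forward as they close: fully open they stand 13 mm farther back than shut.
Start: joints at [-1.362, 0.521, -0.036, 1.599, 0.021, 1.021, -0.113], TCP at [0.172, 0.601, 0.256] pointing down, gripper open.
Joint ranges: [-2.91, 2.91], [-0.3, 2.13], [-1.5, 1.42], [0.17, 2.43], [-1.26, 4.41], [0.16, 1.93], [-2.52, 2.52]. Speed limits (rad/s): [1.89, 1.89, 2.39, 2.39, 3.01, 3.01, 3.01].

### API

Orientations are given as [roll, pitch, yaw] about the fixed x, y, z axes, in that order (R = Rz(yaw) Ry(pitch) Rx(roll)).
In Python, from workcell import observe, grab_frame, job_done, outline_of, tips_ahead gives the robot as it stands. The module is installed in compiled form; this text tells all that it offers.
- The arm moves only by the tool move_arm, never from a script. Its argument "motion" is a list of rows, each a list of 2 entries, a list of its own where there are three numbers: the shift along the world's x, y, z in mm, then the turn, a rotation vector about the world's x, y, z in rad. A call has 1 to 12 rows; each row is the pose to reach, as a shift and turn from the pose commanded when the call began; what a row does not reach only later rows make up. A row lasts 1/8 s, in which the tool goes at most 62.5 mm and 10.7 degrees, less where a joint would pass 70% of its speed; a pose out of reach is approached as far as the arm can. A call with a gripper value outside its range is refused whole. "jaw" is the finger opening in mm, from 0 to 85.4, set as the call begins (left out, the last holds). The fingers move at their own pace and stop on an object; "grip_force" is the grip in N (left out, the last holds). Time passes only in rows, so rows that repeat a pose let the fingers close. It gives the time, the measured TCP pose, the force and the opening at its end, in the units of the state.
- observe(): the state, without advancing time (a new reading comes with each control period).
- grab_frame(name): name is "side" or "top" or "wrist"; returns a dict with "frame" (480x640x3 uint8, red, green, blue), "fx", "fy", "cx", "cy" (pixels), "dist" ([k1, k2, p1, p2, k3] as OpenCV has them; the pictures are not rectified), "T" (4x4, takes a point from camera to world coordinates); the wrist camera has in their place "mount" (4x4, takes a point from camera to tool coordinates, whose origin is the TCP and whose axes are the flange's). Camera axes: x right, y down, z forward; pixel columns grow to the right and rows downward; lengths in m; the calibration is good to about 2 mm. A picture is of the moment at which its call begins: read the wrist's pose just before it. There is no depth.
- job_done(): hands the job in, once; it reports no verdict.
Trained networks look in the newest picture that a camera, given by its name, has taken for a name from the list of things; names that differ only in an ending like _2 or _b are one class to them, and where a whole thing is asked for, a point or a joint stands for the part that bears it (a point fixed in the world has none). Each returns a list of dicts, best first, with "score" (0 to 1); they miss things now and then, are a little off and sometimes report something else, mostly with a low value. They report only what shows in the picture. A call takes as long as a camera call. They do not tell look-alikes from the thing itself.
- outline_of(label, camera): "pixels" (480x640 bool, what is visible of it) and "pixel" ([column, row] in pixels, amid what is visible of it).
The state is a dict: "clock": time; "qpos": joint angles; "qd": joint speeds; "joint_efforts": joint torques, N m; "position": TCP position; "tool_rot": TCP orientation; "force": force on the tool from outside, world axes, zero at the start; "moment": the same for the moment, N m; "grip_width": finger opening in m.
Only numpy, scipy, OpenCV 4.12 (cv2) and the standard library are available. Lean on these libraries where they do the work, as an engineer would, in place of code of your own. Each camera call takes 0.05 s, during which the arm holds its last target.

## Working session

There is one attempt and no reset: what is moved stays moved. The work goes in short steps, Python scripts to look and compute and a tool call to move; the robot and the scene stay as the last step left them, time stands still between calls to the robot, and variables do not carry over. Pictures are saved under pics/ and viewed, and the job is handed in when it is done.

Besides the shell and the picture viewer there is one more tool, called after ">>>" by a JSON object that holds its "api" and its "payload", one argument or row to a line. move_arm: Moves the arm, as the interface text tells. Its arguments: {"type":"object","properties":{"motion":{"type":"array"},"jaw":{"type":"number"},"grip_force":{"type":"number"}},"required":["motion"]}

```bash
mkdir -p pics
cat > h.py <<'E'
import numpy as np,cv2,json
from workcell import *
from scipy.spatial.transform import Rotation as R
def K(f): return np.array([[f['fx'],0,f['cx']],[0,f['fy'],f['cy']],[0,0,1.]])
def camT(f,st=None):
    if 'T' in f: return np.array(f['T'])
    T=np.eye(4); T[:3,:3]=R.from_euler('xyz',st['tool_rot']).as_matrix() if np.size(st['tool_rot'])==3 else np.array(st['tool_rot']); T[:3,3]=st['position']
    return T@np.array(f['mount'])
def ray(f,px,st=None):
    u=cv2.undistortPoints(np.array(px,float).reshape(-1,1,2),K(f),np.array(f['dist'])).reshape(-1,2)
    T=camT(f,st); d=np.c_[u,np.ones(len(u))]@T[:3,:3].T
    return T[:3,3],d
def onz(f,px,z,st=None):
    o,d=ray(f,px,st); return o+d*((z-o[2])/d[:,2])[:,None]
def proj(f,P,st=None):
    T=np.linalg.inv(camT(f,st)); P=np.array(P,float).reshape(-1,3)
    return cv2.projectPoints(P@T[:3,:3].T+T[:3,3],np.zeros(3),np.zeros(3),K(f),np.array(f['dist']))[0].reshape(-1,2)
def save(f,n): cv2.imwrite('pics/'+n,cv2.cvtColor(f['frame'],cv2.COLOR_RGB2BGR))
E
python3 - <<'E'
from h import *
st=observe(); print(st)
for c in ['side','top','wrist']:
    f=grab_frame(c); save(f,c+'0.png'); print(c,camT(f,st).round(3).tolist(),f['fx'])
    for l in ['pack_center','charger','printer','mug','tape','punch']:
        for r in outline_of(l,c)[:3]:
            p=r['pixels']; ys,xs=np.where(p); print(l,round(r['score'],2),r['pixel'],p.sum(),xs.min(),xs.max(),ys.min(),ys.max())
E
```

```text
{'clock': 0.0, 'qpos': array([-1.36222658,  0.52200229, -0.03629356,  1.59999529,  0.02122997,
        1.0211119 , -0.11277051]), 'qd': array([-0.00015043, -0.00063323, -0.0016397 ,  0.00011172, -0.00040487,
       -0.00062464,  0.00030204]), 'joint_efforts': array([ 1.54035615e-04, -9.27130008e+01,  1.98020071e+00, -3.69907236e+01,
        1.80138083e-02,  8.55238759e-03,  6.61915919e-05]), 'position': array([0.17195848, 0.60055957, 0.25573797]), 'tool_rot': array([-3.14046781e+00,  1.23414118e-04,  2.86282860e+00]), 'force': array([-0.53735092, -0.75400817,  0.04354311]), 'moment': array([-0.005013  ,  0.0071583 ,  0.01532194]), 'grip_width': 0.08528809131262606}
side [[-0.955, -0.181, 0.235, 0.452], [-0.296, 0.584, -0.756, 0.586], [-0.0, -0.792, -0.611, 0.583], [0.0, 0.0, 0.0, 1.0]] 520.4029869487556
pack_center 0.95 [371.1, 398.0] 2062 340 394 374 417
pack_center 0.74 [244.7, 406.7] 2611 226 264 371 444
charger 0.81 [354.2, 432.0] 10986 300 420 361 479
printer 0.65 [410.2, 200.4] 11889 343 479 142 265
mug 0.97 [265.2, 200.9] 2519 247 291 170 234
tape 0.62 [234.3, 262.8] 2556 207 264 241 296
punch 0.72 [355.6, 433.6] 11131 301 420 361 479
punch 0.59 [160.4, 371.4] 3831 132 189 328 418
top [[-0.029, -0.983, 0.181, 0.505], [-1.0, 0.03, 0.0, 0.002], [-0.006, -0.181, -0.983, 0.921], [0.0, 0.0, 0.0, 1.0]] 458.04377160111704
pack_center 0.73 [185.3, 331.2] 817 173 199 316 351
pack_center 0.71 [190.5, 259.4] 928 172 212 242 274
charger 0.76 [201.3, 329.2] 3955 156 233 293 370
printer 0.59 [449.1, 311.8] 11211 394 506 251 372
mug 0.62 [403.5, 185.6] 2063 367 428 158 211
tape 0.63 [321.7, 176.8] 942 297 341 170 216
punch 0.64 [209.8, 196.1] 1666 176 238 174 215
wrist [[0.275, 0.91, 0.309, 0.091], [0.961, -0.26, -0.09, 0.624], [-0.001, 0.322, -0.947, 0.374], [0.0, 0.0, 0.0, 1.0]] 340.28328185703873
charger 0.72 [132.7, 465.5] 1559 106 164 440 479
```

View pics/side0.png

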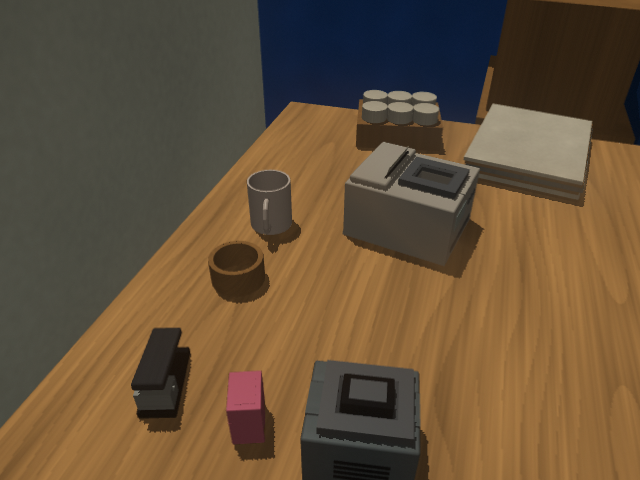

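View pics/top0.png

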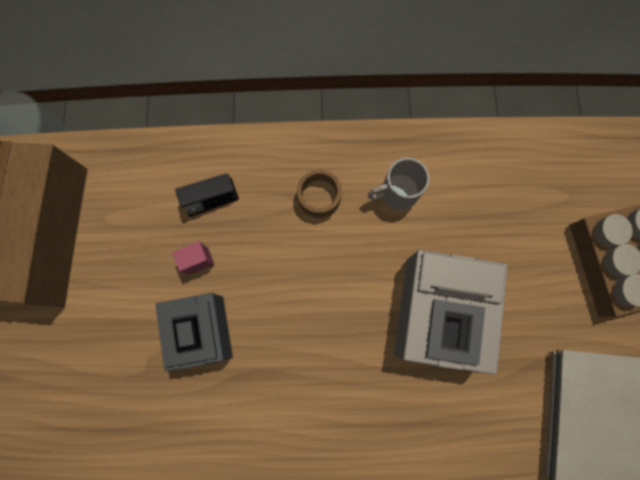

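View pics/wrist0.png

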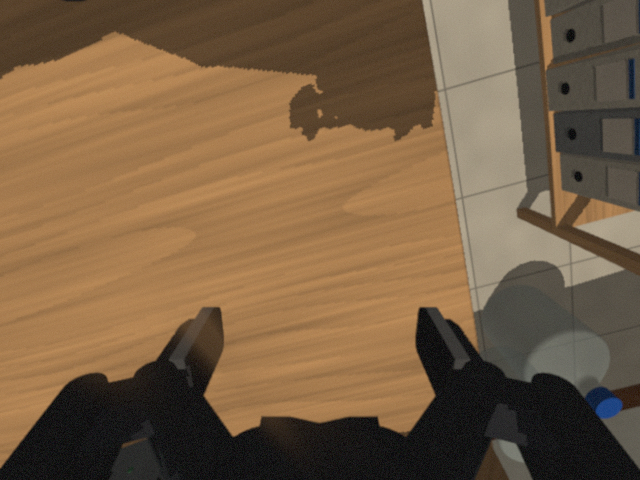

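Candidates for the pack: a black block sitting in the charger (top 186,333; side 371,395) and a pink block on the table (top 190,259; side 245,407). The black one in the charger fits the description and the pink one is the look-alike. I'll enlarge crops to confirm.

Run:
```python
import cv2,numpy as np
t=cv2.imread('pics/top0.png'); s=cv2.imread('pics/side0.png')
a=cv2.resize(t[285:385,145:245],(400,400),interpolation=3); b=cv2.resize(t[245:385,390:515],(357,400),interpolation=3)
cv2.imwrite('pics/ct.png',cv2.convertScaleAbs(np.hstack([a,b]),alpha=1.8))
a=cv2.resize(s[350:480,290:430],(420,390),interpolation=3); b=cv2.resize(s[140:270,335:485],(360,390)[:2],interpolation=3)
cv2.imwrite('pics/cs.png',cv2.convertScaleAbs(np.hstack([a,b]),alpha=1.8))
```

```text
(no output)
```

View pics/ct.png

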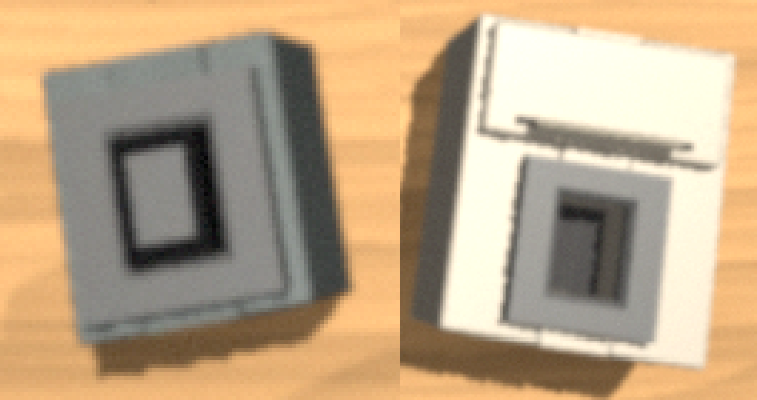

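View pics/cs.png

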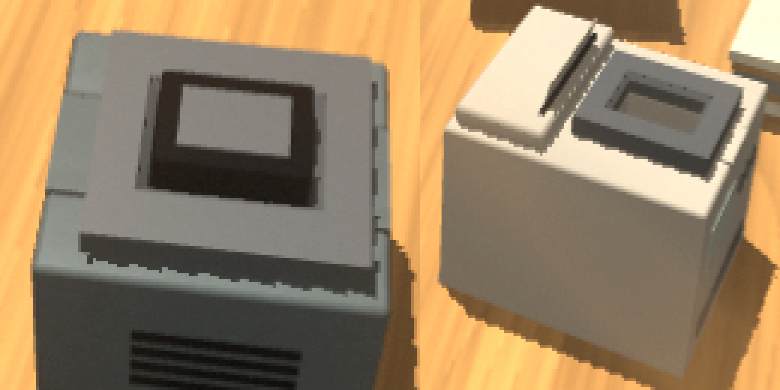

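The crops confirm it. The black block with the grey panel is in the charger, and the printer's bay is empty. Next is a rough localisation.

Run:
```python
from h import *
f=grab_frame('top')
c=np.array([[109,135],[205,122],[225,255],[130,270]])/4+[145,285]
print('panel',onz(f,[[185,334.5]],.1165).round(4))
rim=np.array([[48,72],[265,35],[283,290],[80,330]])/4.+[145,285]  # 
print(onz(f,rim,.105).round(4))
k=np.array([357/125,400/140])
bay=np.array([[558,188],[637,200],[626,307],[547,297]]); bay=(bay-[400,0])/k+[390,245]
b=onz(f,bay,.125); print(b.round(4),b.mean(0))
r=np.array([[528,157],[670,180],[653,347],[508,322]]); r=(r-[400,0])/k+[390,245]
b=onz(f,r,.125); print(b.round(4),b.mean(0)); 
for P in (b,):
  d=P[0]-P[3]; print(np.degrees(np.arctan2(d[1],d[0])), np.linalg.norm(d), np.linalg.norm(P[1]-P[0]))
g=grab_frame('side')
# side triangulate panel centre
ps=np.array([237,120])/3.+[290,350]
pp=np.array([[662,95]]); ppx=(pp-[420,0])/np.array([360/150,3.])+[335,140]
def tri(a,b):
    o1,d1=ray(f,[a]);o2,d2=ray(g,[b]);d1=d1[0]/np.linalg.norm(d1);d2=d2[0]/np.linalg.norm(d2)
    s=np.linalg.lstsq(np.c_[d1,-d2],o2-o1,rcond=None)[0]; return o1+s[0]*d1,o2+s[1]*d2
print(tri([185,334.5],ps)); print(bay.mean(0),ppx,tri(bay.mean(0),ppx[0]))
```

```text
panel [[0.501  0.2378 0.1165]]
[[0.5576 0.2931 0.105 ]
 [0.5718 0.1947 0.105 ]
 [0.46   0.1861 0.105 ]
 [0.4443 0.2761 0.105 ]]
[[ 0.5286 -0.2158  0.125 ]
 [ 0.5196 -0.2638  0.125 ]
 [ 0.4562 -0.252   0.125 ]
 [ 0.464  -0.2045  0.125 ]] [ 0.49209124 -0.23400566  0.125     ]
[[ 0.5479 -0.1987  0.125 ]
 [ 0.5309 -0.2852  0.125 ]
 [ 0.432  -0.2666  0.125 ]
 [ 0.4503 -0.18    0.125 ]] [ 0.49026812 -0.23265028  0.125     ]
-10.830417651912844 0.09944236192174369 0.08821653221551849
(array([0.50096324, 0.23830966, 0.11467479]), array([0.5032535 , 0.23856291, 0.11473622]))
[457.22689076 331.8       ] [[435.83333333 171.66666667]] (array([ 0.49196836, -0.23320665,  0.12733714]), array([ 0.49225815, -0.23318645,  0.12732623]))
```

>>> {"api": "move_arm", "payload": {
  "motion": [
    [[41,-45,0],[0,0,0.05]],
    [[82,-90,0],[0,0,0.11]],
    [[123,-136,0],[0,0,0.16]],
    [[165,-181,0],[0,0,0.21]],
    [[206,-227,0],[0,0,0.26]],
    [[247,-272,0],[0,0,0.32]],
    [[288,-318,0],[0,0,0.37]],
    [[330,-363,0],[0,0,0.42]],
    [[330,-363,0],[0,0,0.42]],
    [[330,-363,0],[0,0,0.42]]
  ]
}}

```text
clock: 2.4
position: [0.5018, 0.238, 0.2562]
tool_rot: [3.141, -0.0, -3.001]
force: [0.3, -0.4, -0.2]
grip_width: 0.0853
```

Run:
```python
from h import *
try: print(tips_ahead())
except Exception as e: print(tips_ahead,e)
st=observe(); print(st)
f=grab_frame('wrist'); save(f,'w1.png')
for r in outline_of('pack_center','wrist')+outline_of('charger','wrist'):
    print(r['score'],r['pixel'],onz(f,[r['pixel']],.1165,st))
```

```text
0.025 'float' object is not callable
{'clock': 2.4, 'qpos': array([-0.53445318,  0.4109909 , -0.02011183,  1.78600239,  0.00948552,
        0.94482571,  1.1530041 ]), 'qd': array([-0.02822809, -0.00549208, -0.01098182,  0.00600972,  0.00067538,
       -0.00105481, -0.00355637]), 'joint_efforts': array([ 3.43040988e+00, -7.95155454e+01,  3.58796574e+00, -3.54477274e+01,
        1.86768221e-01,  1.28265514e-02,  1.86709603e-01]), 'position': array([0.501837  , 0.23804449, 0.25621209]), 'tool_rot': array([ 3.14132661e+00, -2.59215811e-04, -3.00093568e+00]), 'force': array([ 0.25963127, -0.42522281, -0.24508024]), 'moment': array([-0.03082402, -0.01882226,  0.02015956]), 'grip_width': 0.08529758962988193}
0.75 [309.3, 336.3] [[0.59568134 0.24324142 0.1165    ]]
0.63 [320.0, 227.9] [[0.49503337 0.23848036 0.1165    ]]
0.75 [316.4, 194.7] [[0.46915469 0.23200474 0.1165    ]]
```

View pics/w1.png

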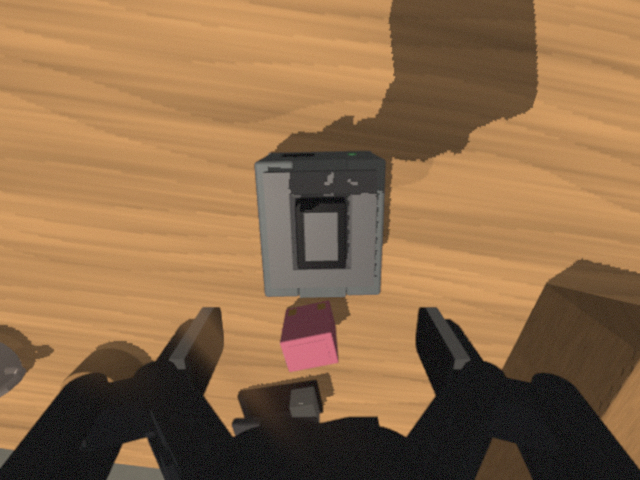

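Run:
```python
import cv2
t=cv2.imread('pics/w1.png')
cv2.imwrite('pics/w1c.png',cv2.convertScaleAbs(cv2.resize(t[145:305,245:405],(800,800),interpolation=3)[:600],alpha=1.7))
```

```text
(no output)
```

View pics/w1c.png

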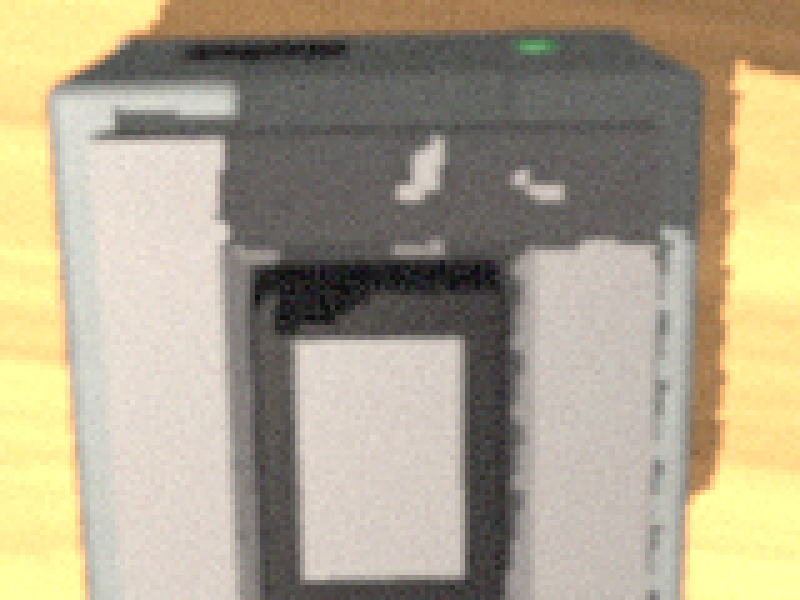

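Run:
```python
from h import *
st=observe(); f=grab_frame('wrist')
c=np.array([[293,338],[466,338],[466,580],[301,580]])/5+[245,145]
P=onz(f,c,.1165,st); print(P.round(4),P.mean(0))
for a,b in ((3,0),(2,1)):
    d=P[a]-P[b]; print(np.linalg.norm(d),np.degrees(np.arctan2(d[1],d[0])))
d=P[0]-P[1];print(np.linalg.norm(d),np.degrees(np.arctan2(d[1],d[0]))-90); 
d=P[3]-P[2];print(np.linalg.norm(d),np.degrees(np.arctan2(d[1],d[0]))-90)
print(st['tool_rot'][2]+np.pi)
```

```text
[[0.4841 0.225  0.1165]
 [0.4803 0.2517 0.1165]
 [0.5204 0.2582 0.1165]
 [0.5243 0.2315 0.1165]] [0.5022819  0.24161304 0.1165    ]
0.04068915996258603 9.20240454139232
0.04069368214032487 9.231446086672726
0.026974238014728452 -171.8082632734577
0.026994941227325923 -171.81707664838353
0.14294461671366054
```

>>> {"api": "move_arm", "payload": {
  "motion": [
    [[0,2,-20],[0,0,0.01]],
    [[0,2,-45],[0,0,0.01]],
    [[0,2,-70],[0,0,0.01]],
    [[0,2,-90],[0,0,0.01]],
    [[0,2,-100],[0,0,0.01]],
    [[0,2,-100],[0,0,0.01]],
    [[0,2,-100],[0,0,0.01]],
    [[0,2,-100],[0,0,0.01]]
  ],
  "jaw": 0,
  "grip_force": 30
}}

```text
clock: 3.6
position: [0.5023, 0.2401, 0.157]
tool_rot: [3.141, 0.001, -2.99]
force: [1.0, 0.3, 0.3]
grip_width: 0.0001
```

Run:
```python
from h import *
f=grab_frame('side'); save(f,'s2.png')
t=cv2.imread('pics/s2.png'); cv2.imwrite('pics/s2c.png',cv2.convertScaleAbs(cv2.resize(t[280:480,270:470],(600,600)),alpha=1.7))
```

```text
(no output)
```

View pics/s2c.png

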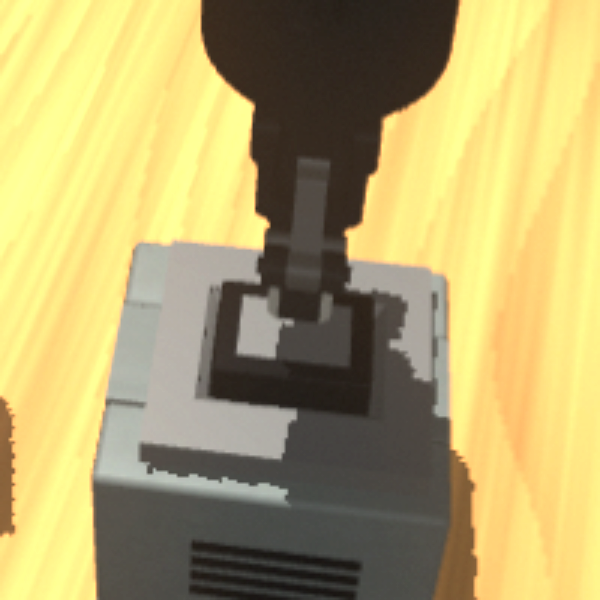

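The closed fingertips are over the pack's panel, around (308,315) in the crop. I'll approach to contact next.

>>> {"api": "move_arm", "payload": {
  "motion": [
    [[0,0,-8],[0,0,0]],
    [[0,0,-13],[0,0,0]],
    [[0,0,-15],[0,0,0]],
    [[0,0,-17],[0,0,0]],
    [[0,0,-17],[0,0,0]]
  ]
}}

```text
clock: 4.28
position: [0.5019, 0.2399, 0.1393]
tool_rot: [3.142, -0.0, -2.99]
force: [-2.7, -0.1, 4.8]
grip_width: 0.0001
```

>>> {"api": "move_arm", "payload": {
  "motion": [
    [[0,0,-1.5],[0,0,0]],
    [[0,0,-3],[0,0,0]],
    [[0,0,-4],[0,0,0]],
    [[0,0,-5],[0,0,0]],
    [[0,0,-5],[0,0,0]]
  ]
}}

```text
clock: 4.9
position: [0.5019, 0.2399, 0.1344]
tool_rot: [3.142, -0.0, -2.99]
force: [-2.2, -0.0, 6.4]
grip_width: 0.0
```

>>> {"api": "move_arm", "payload": {
  "motion": [
    [[0,0,-1],[0,0,0]],
    [[0,0,-2],[0,0,0]],
    [[0,0,-2.5],[0,0,0]],
    [[0,0,-2.5],[0,0,0]]
  ]
}}

```text
clock: 5.4
position: [0.502, 0.2401, 0.1323]
tool_rot: [3.141, 0.0, -2.99]
force: [-3.3, -0.3, 11.2]
grip_width: 0.0002
```

>>> {"api": "move_arm", "payload": {
  "motion": [
    [[0,0,-0.4],[0,0,0]],
    [[0,0,-0.8],[0,0,0]],
    [[0,0,-0.8],[0,0,0]]
  ]
}}

```text
clock: 5.78
position: [0.502, 0.2402, 0.1317]
tool_rot: [3.141, 0.0, -2.99]
force: [-4.3, -0.6, 15.3]
grip_width: -0.0001
```

That is the end stop, at 15 N. Let go and back off.

>>> {"api": "move_arm", "payload": {
  "motion": [
    [[0,0,5],[0,0,0]],
    [[0,0,12],[0,0,0]],
    [[0,0,22],[0,0,0]],
    [[0,0,40],[0,0,0]],
    [[0,0,65],[0,0,0]],
    [[0,0,95],[0,0,0]],
    [[0,0,125],[0,0,0]],
    [[0,0,125],[0,0,0]],
    [[0,0,125],[0,0,0]]
  ],
  "jaw": 80
}}

```text
clock: 6.9
position: [0.5018, 0.2397, 0.2557]
tool_rot: [-3.141, -0.0, -2.99]
force: [0.3, 0.2, -0.7]
grip_width: 0.08
```

Run:
```python
from h import *
f=grab_frame('side'); save(f,'s3.png')
st=observe(); g=grab_frame('wrist'); save(g,'w3.png')
t=cv2.imread('pics/s3.png'); u=cv2.imread('pics/w3.png')
a=cv2.resize(t[340:480,290:430],(400,400)); b=cv2.resize(u[145:305,245:405],(400,400),interpolation=3)
cv2.imwrite('pics/s3c.png',cv2.convertScaleAbs(np.hstack([a,b]),alpha=1.7))
```

```text
(no output)
```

View pics/s3c.png

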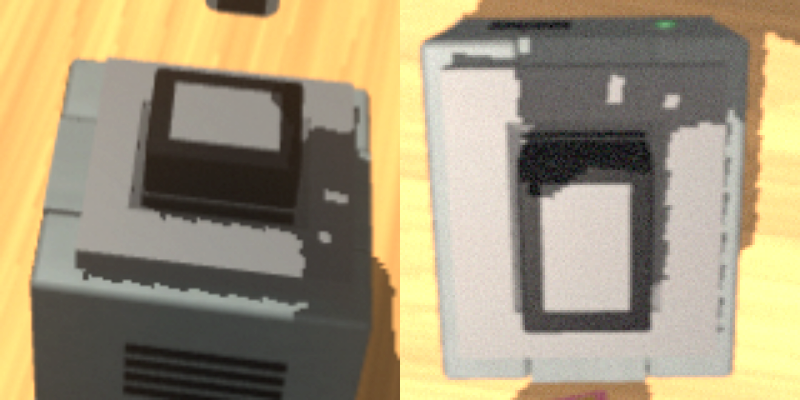

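The pack has popped up. I'll compute its centre from the wrist view.

Run:
```python
from h import *
st=observe(); f=grab_frame('wrist')
c=(np.array([[540,184],[631,183],[631,312],[545,314]])-[400,0])/2.5+[245,145]
P=onz(f,c,.133,st); print(P.round(4),P.mean(0))
for a,b in ((3,0),(2,1)):
    d=P[a]-P[b]; print(np.linalg.norm(d),np.degrees(np.arctan2(d[1],d[0])))
for a,b in ((0,1),(3,2)):
    d=P[a]-P[b]; print(np.linalg.norm(d),np.degrees(np.arctan2(d[1],d[0]))+90)
# outer black bottom edge of pack top: corners
c=(np.array([[525,330],[648,328]])-[400,0])/2.5+[245,145]
print(onz(f,c,.133,st)); print(st['position'],st['tool_rot'][2]+np.pi)
```

```text
[[0.4847 0.2243 0.133 ]
 [0.4804 0.2505 0.133 ]
 [0.5209 0.2574 0.133 ]
 [0.5255 0.2314 0.133 ]] [0.50288173 0.24090432 0.133     ]
0.04137125996787862 9.822657241318502
0.04100044734237186 9.65990284656241
0.026597239209405682 9.325133868236591
0.02648014098757929 10.125636429182975
[[0.53179563 0.22595618 0.133     ]
 [0.5253739  0.263536   0.133     ]]
[0.50169301 0.23967402 0.25527354] 0.1511752780455673
```

>>> {"api": "move_arm", "payload": {
  "motion": [
    [[1,1,-30],[0,0,0.01]],
    [[1,1,-65],[0,0,0.01]],
    [[1,1,-95],[0,0,0.01]],
    [[1,1,-112],[0,0,0.01]],
    [[1,1,-122],[0,0,0.01]],
    [[1,1,-122],[0,0,0.01]],
    [[1,1,-122],[0,0,0.01]]
  ]
}}

```text
clock: 7.92
position: [0.5034, 0.241, 0.1348]
tool_rot: [3.141, 0.001, -2.98]
force: [0.8, -0.1, -0.2]
grip_width: 0.0803
```

Run:
```python
from h import *
print(observe()['force'],observe()['position'])
f=grab_frame('side'); save(f,'s4.png')
t=cv2.imread('pics/s4.png'); a=cv2.resize(t[300:480,270:450],(600,600))
cv2.imwrite('pics/s4c.png',cv2.convertScaleAbs(a,alpha=1.7))
```

```text
[ 0.77595435 -0.14415678 -0.18495193] [0.50339447 0.24104358 0.13477258]
```

View pics/s4c.png

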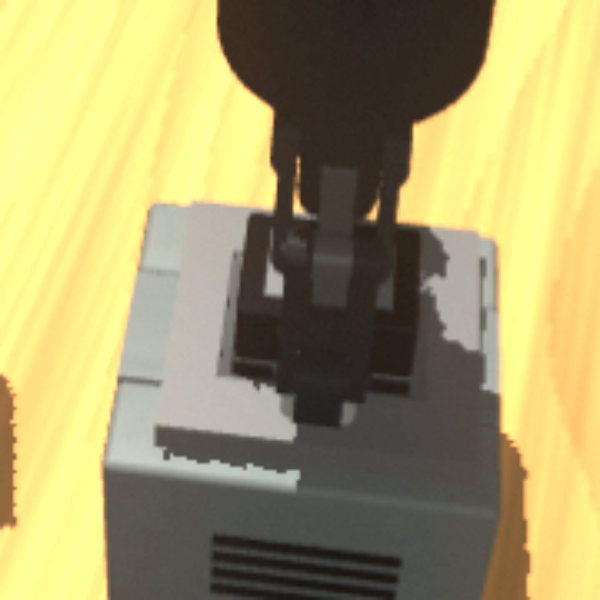

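>>> {"api": "move_arm", "payload": {
  "motion": [
    [[0,0,0],[0,0,0]],
    [[0,0,0],[0,0,0]],
    [[0,0,0],[0,0,0]],
    [[0,0,0],[0,0,0]],
    [[0,0,0],[0,0,0]]
  ],
  "jaw": 30,
  "grip_force": 40
}}

```text
clock: 8.6
position: [0.5031, 0.2409, 0.1341]
tool_rot: [3.142, 0.0, -2.98]
force: [1.4, -0.9, 2.9]
grip_width: 0.0391
```

>>> {"api": "move_arm", "payload": {
  "motion": [
    [[0,0,4],[0,0,0]],
    [[0,0,10],[0,0,0]],
    [[0,0,20],[0,0,0]],
    [[0,0,35],[0,0,0]],
    [[0,0,55],[0,0,0]],
    [[0,0,80],[0,0,0]],
    [[0,0,105],[0,0,0]],
    [[0,0,125],[0,0,0]],
    [[0,0,125],[0,0,0]],
    [[0,0,125],[0,0,0]]
  ]
}}

```text
clock: 9.85
position: [0.5027, 0.2407, 0.2586]
tool_rot: [-3.141, -0.0, -2.98]
force: [0.1, 0.7, -3.7]
grip_width: 0.0392
```

Run:
```python
from h import *
f=grab_frame('side'); save(f,'s5.png')
st=observe(); g=grab_frame('wrist'); save(g,'w5.png'); print(st['force'])
```

```text
[-0.49834596 -0.82269227 -3.93183714]
```

View pics/s5.png

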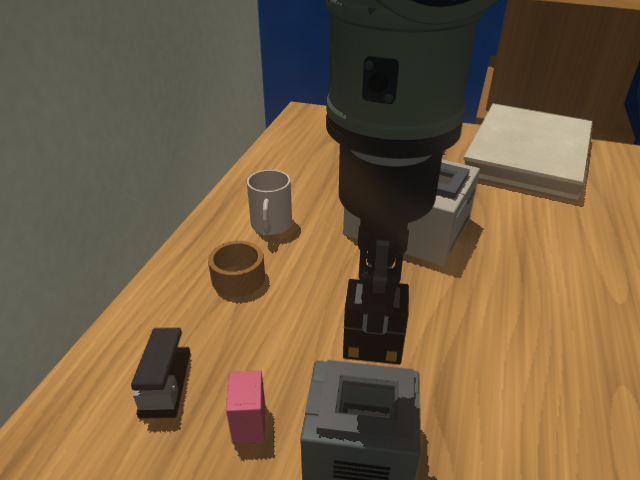

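View pics/w5.png

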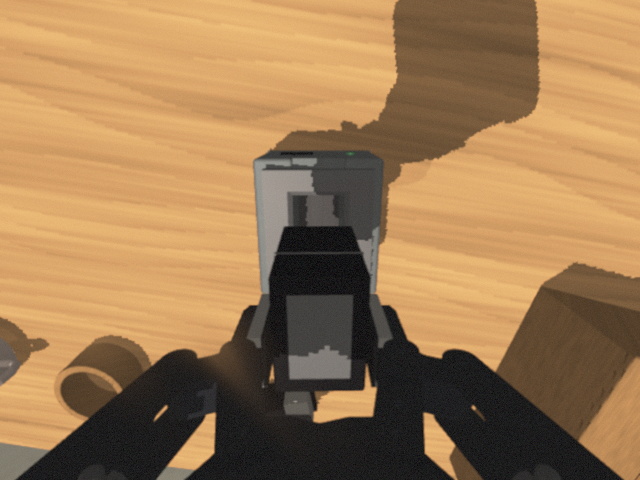

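>>> {"api": "move_arm", "payload": {
  "motion": [
    [[1,-15,5],[0,0,0]],
    [[4,-60,10],[0,0,-0.04]],
    [[7,-115,10],[0,0,-0.08]],
    [[10,-170,10],[0,0,-0.12]],
    [[13,-225,10],[0,0,-0.17]],
    [[16,-280,10],[0,0,-0.21]],
    [[19,-335,10],[0,0,-0.25]],
    [[22,-390,10],[0,0,-0.29]],
    [[25,-440,10],[0,0,-0.32]],
    [[27,-476,10],[0,0,-0.35]],
    [[27,-476,10],[0,0,-0.35]],
    [[27,-476,10],[0,0,-0.35]]
  ]
}}

```text
clock: 11.45
position: [0.5295, -0.2351, 0.2688]
tool_rot: [3.141, -0.001, 2.953]
force: [-0.0, 0.6, -2.1]
grip_width: 0.0393
```

Run:
```python
from h import *
st=observe(); g=grab_frame('wrist'); save(g,'w6.png'); print(st['force'],st['position'],st['tool_rot'])
np.save('st6.npy',st,allow_pickle=True)
u=cv2.imread('pics/w6.png')
cv2.imwrite('pics/w6c.png',cv2.convertScaleAbs(cv2.resize(u[120:300,220:420],(800,720),interpolation=3)[:600],alpha=1.5))
cv2.imwrite('pics/w6d.png',cv2.convertScaleAbs(cv2.resize(u[220:390,240:400],(564,600),interpolation=3)[:600],alpha=2.5))
```

```text
[-0.00762088  0.58995964 -2.14727309] [ 0.5295493  -0.23509865  0.26881626] [ 3.14124712e+00 -5.97685402e-04  2.95264264e+00]
```

View pics/w6.png

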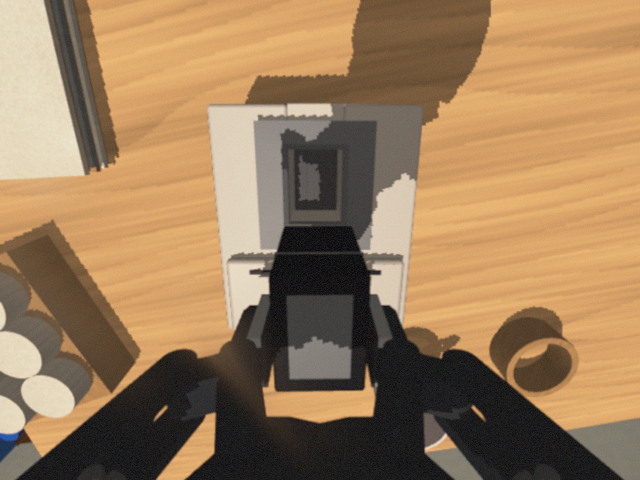

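View pics/w6c.png

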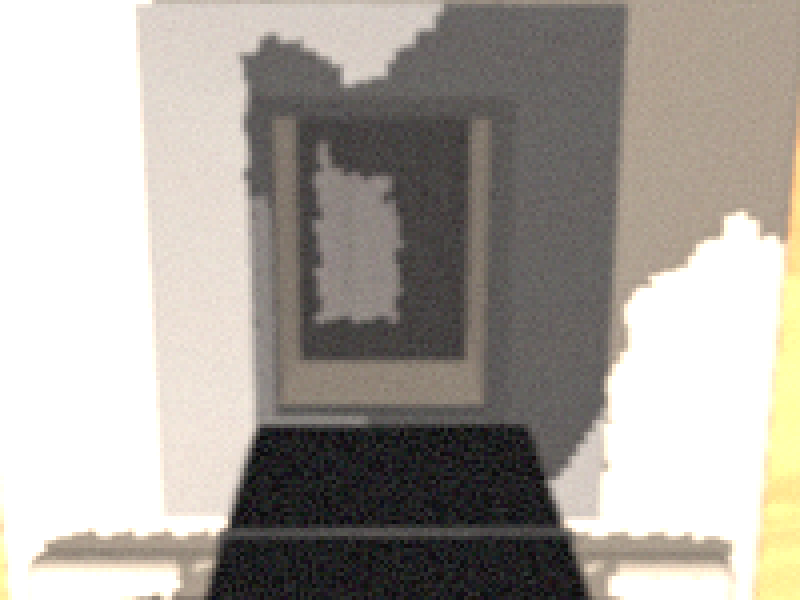

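View pics/w6d.png

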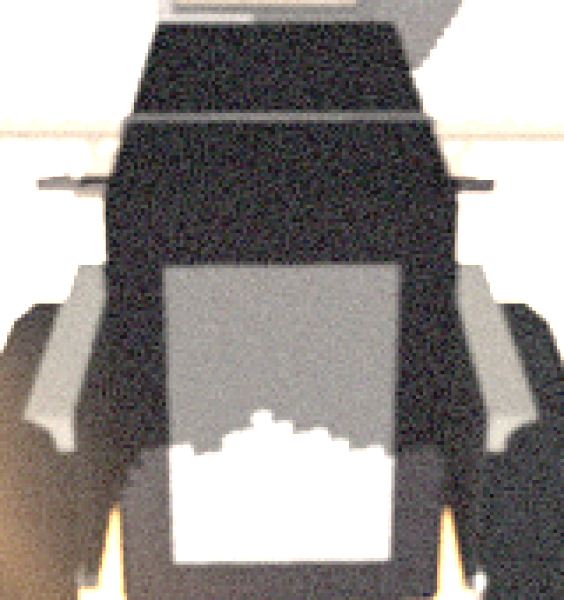

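Run:
```python
from h import *
st=np.load('st6.npy',allow_pickle=True).item(); f=grab_frame('wrist')
def rep(c,z):
    P=onz(f,c,z,st); print(P.round(4).tolist(),'C',P.mean(0).round(4))
    for a,b,o in ((3,0,0),(2,1,0),(0,1,90),(3,2,90)):
        d=P[a]-P[b]; print('  %.4f %.2f'%(np.linalg.norm(d),np.degrees(np.arctan2(d[1],d[0]))+o))
    return P.mean(0)
w=rep(np.array([[273,118],[491,118],[485,405],[279,405]])/4+[220,120],.121)
p=rep(np.array([[164,265],[400,265],[390,560],[175,562]])/3.527+[240,220],.2678)
print('pack-TCP',p[:2]-st['position'][:2],'move',(w-p)[:2], 'tool yaw',np.degrees(st['tool_rot'][2])-180)
```

```text
[[0.4599, -0.2452, 0.121], [0.4677, -0.2046, 0.121], [0.5231, -0.2152, 0.121], [0.5152, -0.2562, 0.121]] C [ 0.4915 -0.2303  0.121 ]
  0.0564 -11.21
  0.0564 -10.81
  0.0413 -10.83
  0.0417 -10.82
[[0.5068, -0.2434, 0.2678], [0.5117, -0.2177, 0.2678], [0.5515, -0.2251, 0.2678], [0.5468, -0.251, 0.2678]] C [ 0.5292 -0.2343  0.2678]
  0.0408 -10.77
  0.0405 -10.61
  0.0262 -10.83
  0.0263 -10.18
pack-TCP [-0.00035495  0.00079447] move [-0.03772783  0.00398728] tool yaw -10.826038337174538
```

>>> {"api": "move_arm", "payload": {
  "motion": [
    [[-15,2,0],[0,0,0]],
    [[-32,4,0],[0,0,0]],
    [[-37,4.3,-15],[0,0,0]],
    [[-37,4.3,-40],[0,0,0]],
    [[-37,4.3,-60],[0,0,0]],
    [[-37,4.3,-68],[0,0,0]],
    [[-37,4.3,-68],[0,0,0]],
    [[-37,4.3,-68],[0,0,0]]
  ]
}}

```text
clock: 12.55
position: [0.4934, -0.2309, 0.2017]
tool_rot: [-3.141, 0.001, 2.953]
force: [-1.0, -0.2, -3.2]
grip_width: 0.0392
```

Run:
```python
from h import *
st=observe(); print(st['force'],st['moment'],st['position'])
f=grab_frame('side'); save(f,'s7.png'); g=grab_frame('wrist'); save(g,'w7.png')
t=cv2.imread('pics/s7.png');u=cv2.imread('pics/w7.png')
a=cv2.resize(t[120:270,330:480],(400,400),interpolation=3);b=cv2.resize(u[170:410,200:440],(400,400))
cv2.imwrite('pics/s7c.png',cv2.convertScaleAbs(np.hstack([a,b]),alpha=2))
```

```text
[-0.96019168 -0.19060961 -3.21538478] [-0.02385519 -0.00523541 -0.02607438] [ 0.49337137 -0.23085044  0.2017388 ]
```

View pics/s7c.png

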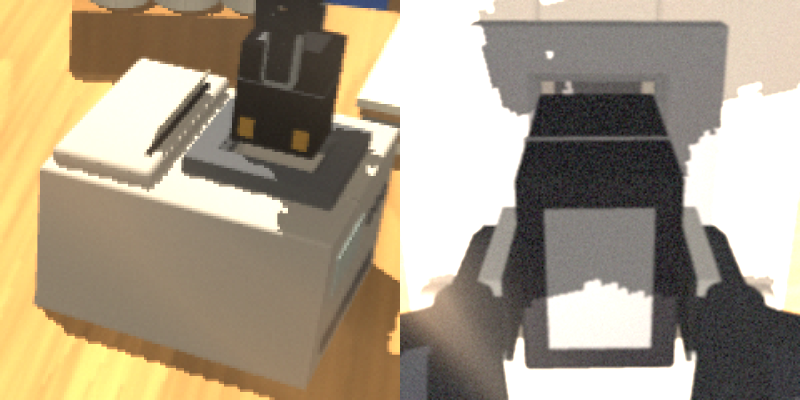

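Over the mouth, the hole (crop 528–668) and the pack (540–657) are centred on each other. Now inserting in small steps.

>>> {"api": "move_arm", "payload": {
  "motion": [
    [[0,0,-3],[0,0,0]],
    [[0,0,-6],[0,0,0]],
    [[0,0,-8],[0,0,0]],
    [[0,0,-10],[0,0,0]],
    [[0,0,-10],[0,0,0]]
  ]
}}

```text
clock: 13.28
position: [0.493, -0.2308, 0.1908]
tool_rot: [-3.142, -0.0, 2.953]
force: [-0.3, 0.3, -3.5]
grip_width: 0.039
```

>>> {"api": "move_arm", "payload": {
  "motion": [
    [[0,0,-2],[0,0,0]],
    [[0,0,-4],[0,0,0]],
    [[0,0,-6],[0,0,0]],
    [[0,0,-8],[0,0,0]],
    [[0,0,-8],[0,0,0]]
  ]
}}

```text
clock: 13.9
position: [0.493, -0.2308, 0.1828]
tool_rot: [3.142, -0.0, 2.953]
force: [-0.1, 0.4, -2.9]
grip_width: 0.0392
```

>>> {"api": "move_arm", "payload": {
  "motion": [
    [[0,0,-4],[0,0,0]],
    [[0,0,-9],[0,0,0]],
    [[0,0,-14],[0,0,0]],
    [[0,0,-19],[0,0,0]],
    [[0,0,-23],[0,0,0]],
    [[0,0,-26],[0,0,0]],
    [[0,0,-26],[0,0,0]]
  ]
}}

```text
clock: 14.78
position: [0.493, -0.2308, 0.1568]
tool_rot: [-3.142, -0.0, 2.953]
force: [0.6, -0.2, -2.2]
grip_width: 0.0393
```

>>> {"api": "move_arm", "payload": {
  "motion": [
    [[0,0,-1],[0,0,0]],
    [[0,0,-2],[0,0,0]],
    [[0,0,-2.5],[0,0,0]],
    [[0,0,-2.5],[0,0,0]]
  ]
}}

```text
clock: 15.28
position: [0.4931, -0.2309, 0.1546]
tool_rot: [-3.142, 0.0, 2.953]
force: [-0.2, -0.1, -0.9]
grip_width: 0.0393
```

>>> {"api": "move_arm", "payload": {
  "motion": [
    [[0,0,0],[0,0,0]],
    [[0,0,0],[0,0,0]],
    [[0,0,0],[0,0,0]],
    [[0,0,10],[0,0,0]],
    [[0,0,30],[0,0,0]],
    [[0,0,60],[0,0,0]],
    [[0,0,100],[0,0,0]],
    [[0,0,100],[0,0,0]],
    [[0,0,100],[0,0,0]]
  ],
  "jaw": 75
}}

```text
clock: 16.4
position: [0.4929, -0.2307, 0.2546]
tool_rot: [3.142, 0.0, 2.953]
force: [0.1, 0.5, -0.7]
grip_width: 0.0746
```

Run:
```python
from h import *
st=observe(); print(st['force'],st['moment'],st['position'])
f=grab_frame('side'); save(f,'s8.png'); g=grab_frame('wrist'); save(g,'w8.png')
t=cv2.imread('pics/s8.png');u=cv2.imread('pics/w8.png')
a=cv2.resize(t[120:270,330:480],(400,400),interpolation=3);b=cv2.resize(u[120:320,220:420],(400,400))
cv2.imwrite('pics/s8c.png',cv2.convertScaleAbs(np.hstack([a,b]),alpha=1.7))
```

```text
[ 0.12071354  0.51811172 -0.69613051] [-0.02269395 -0.00339254 -0.03928986] [ 0.4929063  -0.23073053  0.25461391]
```

View pics/s8c.png

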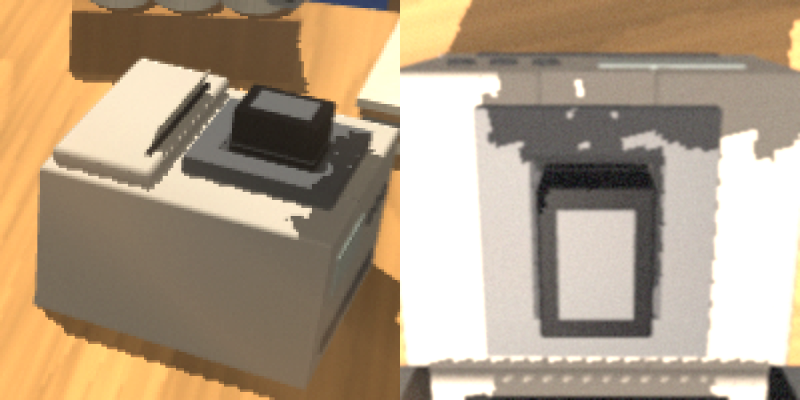

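The pack stands upright in the bay, popped-up height. Close the fingers and press.

>>> {"api": "move_arm", "payload": {
  "motion": [
    [[0,0,0],[0,0,0]],
    [[0,0,-10],[0,0,0]],
    [[0,0,-25],[0,0,0]],
    [[0,0,-45],[0,0,0]],
    [[0,0,-60],[0,0,0]],
    [[0,0,-69],[0,0,0]],
    [[0,0,-73],[0,0,0]],
    [[0,0,-76],[0,0,0]],
    [[0,0,-78],[0,0,0]],
    [[0,0,-80],[0,0,0]],
    [[0,0,-80],[0,0,0]]
  ],
  "jaw": 0
}}

```text
clock: 17.88
position: [0.4932, -0.2309, 0.1747]
tool_rot: [-3.142, 0.001, 2.953]
force: [0.4, 0.1, 3.6]
grip_width: -0.0003
```

>>> {"api": "move_arm", "payload": {
  "motion": [
    [[0,0,-2],[0,0,0]],
    [[0,0,-4],[0,0,0]],
    [[0,0,-6],[0,0,0]],
    [[0,0,-8],[0,0,0]],
    [[0,0,-10],[0,0,0]],
    [[0,0,-12],[0,0,0]],
    [[0,0,-14],[0,0,0]],
    [[0,0,-16],[0,0,0]],
    [[0,0,-17],[0,0,0]],
    [[0,0,-17],[0,0,0]]
  ]
}}

```text
clock: 19.12
position: [0.4932, -0.2309, 0.1575]
tool_rot: [-3.141, 0.0, 2.953]
force: [1.0, 0.7, 5.8]
grip_width: -0.0001
```

>>> {"api": "move_arm", "payload": {
  "motion": [
    [[0,0,-1],[0,0,0]],
    [[0,0,-2],[0,0,0]],
    [[0,0,-3],[0,0,0]],
    [[0,0,-3],[0,0,0]]
  ]
}}

```text
clock: 19.62
position: [0.4933, -0.2308, 0.1548]
tool_rot: [3.142, 0.001, 2.953]
force: [-1.1, 1.4, 10.6]
grip_width: -0.0001
```

>>> {"api": "move_arm", "payload": {
  "motion": [
    [[0,0,-0.4],[0,0,0]],
    [[0,0,-0.8],[0,0,0]],
    [[0,0,-1],[0,0,0]],
    [[0,0,-1],[0,0,0]]
  ]
}}

```text
clock: 20.12
position: [0.4934, -0.2308, 0.154]
tool_rot: [3.141, 0.001, 2.953]
force: [-1.2, 2.5, 16.0]
grip_width: 0.0
```

The end stop is reached at 16 N. Let go, rise and look.

>>> {"api": "move_arm", "payload": {
  "motion": [
    [[0,0,3],[0,0,0]],
    [[0,0,6],[0,0,0]],
    [[0,0,10],[0,0,0]],
    [[0,0,18],[0,0,0]],
    [[0,0,40],[0,0,0]],
    [[0,0,75],[0,0,0]],
    [[-20,0,120],[0,0,0]],
    [[-50,60,150],[0,0,0]],
    [[-50,120,150],[0,0,0]],
    [[-50,120,150],[0,0,0]],
    [[-50,120,150],[0,0,0]]
  ]
}}

```text
clock: 21.5
position: [0.443, -0.1108, 0.3037]
tool_rot: [-3.141, 0.0, 2.954]
force: [0.2, 0.2, -0.4]
grip_width: 0.0
```

Run:
```python
from h import *
st=observe(); print(st['clock'],st['force'],st['position'])
f=grab_frame('side'); save(f,'s9.png'); g=grab_frame('top'); save(g,'t9.png')
t=cv2.imread('pics/s9.png');u=cv2.imread('pics/t9.png')
a=cv2.resize(t[120:270,330:480],(400,400),interpolation=3);b=cv2.resize(t[340:480,290:430],(400,400),interpolation=3)
cv2.imwrite('pics/s9c.png',cv2.convertScaleAbs(np.hstack([a,b]),alpha=1.7))
```

```text
21.5 [ 0.24041024  0.18017541 -0.40189539] [ 0.44297396 -0.11076327  0.30374788]
```

View pics/s9c.png

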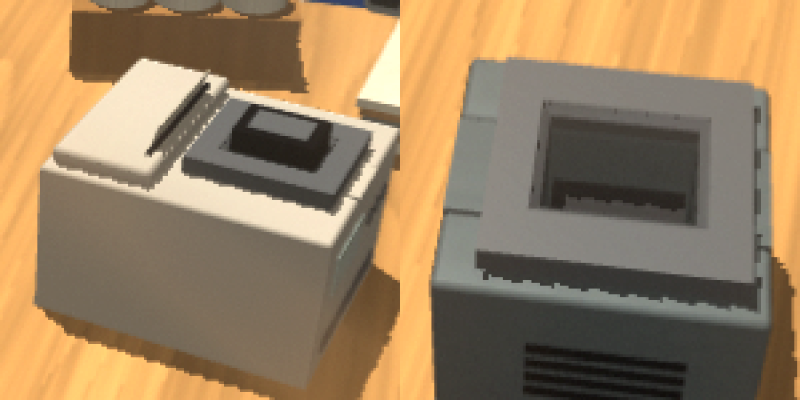

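View pics/s9.png

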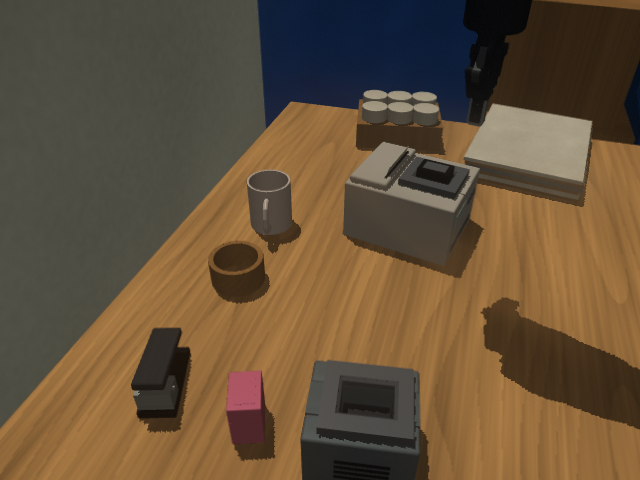

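View pics/t9.png

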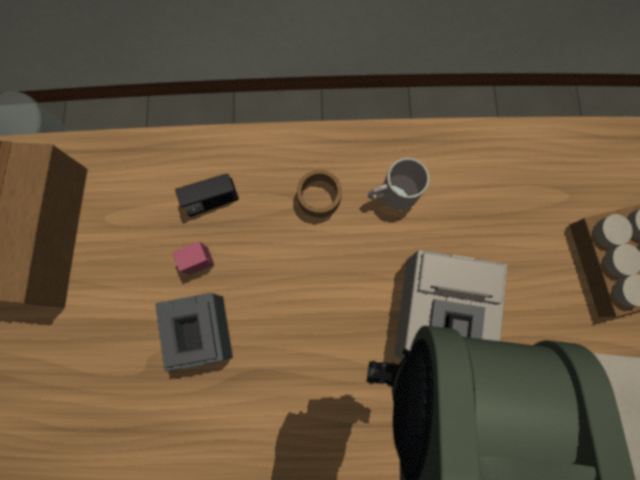

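The pack sits low in the printer, its top well below the 28 mm popped-up height. The charger bay is empty and the bystanders haven't moved. Handing in.

Run:
```python
from h import *
print(job_done())
```

```text
the job is handed in; nothing more can be done
None
```

The battery pack is out of the charger and locked in the printer's bay. I handed the job in at about 21.6 s on the clock. There was no verdict, so these are my own last checks.

- **Charger:** I pressed the pack to the end stop at about 15 N and it popped up. I then gripped it across its 40 mm width and lifted it out. The last pictures show the bay empty. I did not measure the catch afterwards, but the pack stood popped up before I lifted it and nothing pressed the carriage again.
- **Printer:** The pack went in upright with almost no side force and rested on the raised carriage. One press with the closed fingers reached the end stop at about 16 N. After letting go it stayed down. I judged its height above the bay by eye from the side view as about 11 mm, and did not measure it.
- **Forces:** The highest reading I saw on the pack was about 16 N. I read forces at the end of each move, not throughout.
- **Other things:** The mug, tape, punch and pink look-alike look unmoved in the final side and top pictures. The arm is clear and touching nothing.
- **Disagreement:** The top and wrist cameras differed by about 3 mm in y. I used the wrist values, and the free insertion bore them out.

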